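Latch the loaded board carriage onto its test dock

ROBOT

A 6-joint arm with a two-finger parallel gripper is mounted at the origin on a cart in front of the work surface, level with it; the furniture and walls round the work are solid. World frame = base frame: x ahead of the robot, y to its left, z up, the work surface at z = 0. Lengths are in m, angles in rad, forces in N, time in s.
With the tool pointing down it reaches from about 0.375 to 0.75 m from the base axis. Payload 9 kg.
Tool frame: the origin (TCP) lies at the very end of the fingers, on their centre line; the grasp point (between the pads) lies 19 mm behind it (robot.grasp_offset is the distance from the TCP to the grasp point, in m); z points along the fingers, y is the line along which they close (so a half turn about z gives the same grasp; the last joint's range is limited). The gripper opens to 85 mm and grips with 20 to 120 N. Pads are 22 mm wide; open, the fingers measure 114 mm over their backs; the gripper's body (76 mm by 85 mm) begins 54 mm behind the grasp point. The pads swing forward as they close: fully open they stand 13 mm farther back than shut.
Start: joints at [-1.35, 0.104, 0.097, 1.564, 0, 1.353], TCP at [0.255, -0.543, 0.231] pointing down, gripper open.
Joint ranges: [-2.99, 2.99], [-0.84, 1.86], [-1.1, 1.16], [-1.84, 2.11], [-1.51, 1.56], [-3.14, 3.14]. Speed limits (rad/s): [2.22, 2.22, 2.57, 3.14, 3.14, 3.14].

INTERFACE

Orientations are given as [roll, pitch, yaw] about the fixed x, y, z axes, in that order (R = Rz(yaw) Ry(pitch) Rx(roll)).
In Python, from bench import robot, snapshot, camera_info gives the robot as it stands.
- The arm moves only by the tool move_arm, never from a script. Its argument "motion" is text: rows parted by semicolons, each of 6 numbers parted by spaces: the shift along the tool's x, y, z in cm, then the turn, a rotation vector about the tool's x, y, z in units of 10 degrees (1.0 is 10 degrees). In form: dx dy dz ax ay az; .... A call has 1 to 5 rows; each row is the pose to reach, as a shift and turn from the pose commanded when the call began, along the tool's axes at that moment; what a row does not reach only later rows make up. A row lasts 1/8 s, in which the tool goes at most 62.5 mm and 10.7 degrees, less where a joint would pass 70% of its speed; a pose out of reach is approached as far as the arm can. A call with a gripper value outside its range is refused whole. "grip" is the closure, from -1 (fully open) to 1 (shut), set as the call begins (left out, the last holds). The fingers move at their own pace and stop on an object; "force" is the grip in N (left out, the last holds). Time passes only in rows, so rows that repeat a pose let the fingers close. It gives the time, the measured TCP pose, the force, the opening and the grip force at its end, in the units of the state.
- robot.get_state(): the state, without advancing time (a new reading comes with each control period).
- snapshot(name): name is "scene" or "side" or "wrist"; returns (picture, depth): 480x640x3 uint8, red, green, blue; 480x640 float32, m along the optical axis (not along the pixel's ray), 0 where there is no reading.
- camera_info(name): a dict with "K" (3x3 intrinsics, pixels), "cam_to_world" (4x4, takes a point from camera to world coordinates); the wrist camera has in their place "tool_from_camera" (4x4, takes a point from camera to tool coordinates, whose origin is the TCP and whose axes are the flange's). Camera axes: x right, y down, z forward; pixel columns grow to the right and rows downward; lengths in m; the calibration is good to about 2 mm. The wrist camera is an equidistant fisheye: a pixel r from the principal point sees the ray r / f radians off the axis. A picture is of the moment at which its call begins: read the wrist's pose just before it. camera_info takes no time and is no camera call.
- robot.sign_off(): hands the job in; it is judged then, once.
The state is a dict: "clock": time; "qpos": joint angles; "joint_velocities": joint speeds; "joint_torque": joint torques, N m; "eef_pos": TCP position; "tool_rot": TCP orientation; "wrist_force": force on the tool from outside, world axes, zero at the start; "torque": the same for the moment, N m; "finger_gap": opening from 0.0 (shut) to 1.0 (fully open); "finger_force": force on a finger pad.
Only numpy, scipy, OpenCV 4.12 (cv2) and the standard library are available. Lean on these libraries where they do the work, as an engineer would, in place of code of your own. Each camera call takes 0.05 s, during which the arm holds its last target. There are 200 camera calls.

TASK

Two aluminium test docks stand on the bench, each with an open draw latch; only one carries a circuit board on its black carriage. On the dock with the board, swing the wire loop forward and down over the keeper hook of the carriage, then push the lever back over past centre until it lies fully down, so that the carriage is drawn in and stays clamped. Leave the latch of the empty dock alone.

Things in the scene. Friction and masses are not known exactly. Their poses are not given: they have to be found in the camera images.
- dock_pin (a point): Lever pin of the latch on the fixed dock that carries the green circuit board (base plate 245 x 100 x 10 mm, black carriage). Point: centre of the pin, 44 mm above the bench. Axes of the dock: x level along it from latch to carriage and board, y along the pin, z up. The shut lever lies on a rubber rest 60 mm to -x.
- dock_lever (a joint): Angle (rad) of that dock's steel lever about its pin: 0 = shut, flat to -x of the pin; pi/2 = upright; starts 1.85 to 2.1, leaning towards the carriage; friction holds it where left. The loop hangs on a cross pin in the lever, 17.5 mm to -x and 4.4 mm below the lever pin when shut. Hooked, it needs about 5 N at its end; below about 0.25 the loop's pull holds it shut.
- dock_handle (a point): Point on the outer face of that lever (20 mm wide, 5 mm thick, 75 mm long from pin to end, 10 mm roll across its end), 55 mm along the handle from the lever pin and 10.5 mm off the pin's plane. z: outward normal of this face, which looks towards the carriage while the lever is open and up when shut: push here. The handle's end lies to -x.
- dock_bar (a point): Centre of the cross bar (8 mm thick, 40 mm long, along y) of that latch's wire loop. Two 5 mm side wires, 40 mm apart, run 90 mm along -x of this frame to the cross pin in the lever, about which the loop swings freely. Starts above the lever, leaning 15 to 35 degrees back from the carriage against a stop; past upright it falls forward. Once down behind the keeper, its centre is 34 mm above the bench.
- dock_keeper (a point): Keeper hook on that carriage: steel post 22 mm wide, 8 mm thick, on the 30 mm high carriage front, with a 4 mm thick lip that overhangs 4 mm to +x at its top. Point: top of the lip (44.5 mm above the bench) in the plane of the post's +x face, where the hooked bar bears; axes as dock_pin. About 74 mm to +x of the lever pin while the carriage is out.
- dock_carriage (a joint): How far (m) the carriage with the board is drawn along the dock towards the latch: 0 = out, where a spring holds it; about 0.005 when the latch is shut with its loop on the keeper.
- spare_bar (a point): Centre of the loop's cross bar on the other dock, of the same build but without a board: leave it as it is.

How it is judged:
By the outcome, as a careful person would: the job done as asked, in the order asked, and still so for the second after the job is handed in, with the robot touching nothing.
It also fails if it takes over 38 s, if anything falls off the work surface, if the arm or the gripper's body presses on something with over 40 N, if the wrist force passes 120 N, or if a joint passes its speed limit or range.

## Working session

There is one attempt and no reset: what is moved stays moved. The work goes in short steps, Python scripts to look and compute and a tool call to move; the robot and the scene stay as the last step left them, time stands still between calls to the robot, and variables do not carry over. Pictures are saved under pics/ and viewed, at most 10 in all, crops included, and the job is handed in when it is done.

Besides the shell and the picture viewer there is one more tool, called after ">>>" by a JSON object that holds its "method" and its "body", one argument or row to a line. move_arm: Moves the arm, as the interface text tells. Its arguments: {"type":"object","properties":{"motion":{"type":"string"},"grip":{"type":"number"},"force":{"type":"number"}},"required":["motion"]}

```bash
mkdir -p pics; ls
python3 - <<'E'
from bench import robot, snapshot, camera_info
import cv2,numpy as np
for n in("scene","side"):
    p,d=snapshot(n); cv2.imwrite(f"pics/{n}0.png",p[:,:,::-1]); np.save(f"{n}0.npy",d)
    c=camera_info(n); print(n,np.round(c["K"],1).tolist(),np.round(c["cam_to_world"],3).tolist())
print(robot.get_state())
E
```

```text
pics
scene [[576.7, 0.0, 318.0], [0.0, 576.7, 247.5], [0.0, 0.0, 1.0]] [[0.634, -0.548, 0.546, 0.084], [-0.773, -0.437, 0.461, -0.482], [-0.014, -0.714, -0.7, 0.665], [0.0, 0.0, 0.0, 1.0]]
side [[615.6, 0.0, 325.6], [0.0, 615.6, 242.6], [0.0, 0.0, 1.0]] [[-0.994, -0.077, 0.081, 0.471], [-0.111, 0.646, -0.755, 0.75], [0.006, -0.76, -0.65, 0.804], [0.0, 0.0, 0.0, 1.0]]
{'clock': 0.1, 'qpos': array([-1.34964663e+00,  1.04645471e-01,  9.65503923e-02,  1.56395709e+00,
       -8.40270913e-06,  1.35310472e+00]), 'joint_velocities': array([-0.00032584, -0.00243813,  0.00267129,  0.00040076, -0.00072849,
       -0.00033734]), 'joint_torque': array([ 5.55865859e-03, -5.58201456e+01,  5.04724824e+01,  1.27155497e-02,
       -3.16758724e-04,  3.19370565e-05]), 'eef_pos': array([ 0.25487286, -0.5428193 ,  0.23059852]), 'tool_rot': array([-3.14036464e+00, -2.63026817e-04,  4.38841145e-01]), 'wrist_force': array([ 0.29397246, -0.37042409,  0.13257972]), 'torque': array([-0.03841777,  0.02335041, -0.00195716]), 'finger_force': 0.0, 'finger_gap': 0.9974473128670347}
```

View pics/scene0.png

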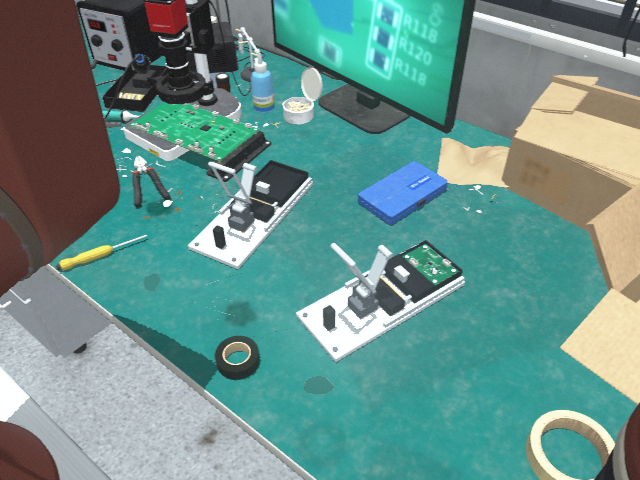

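View pics/side0.png

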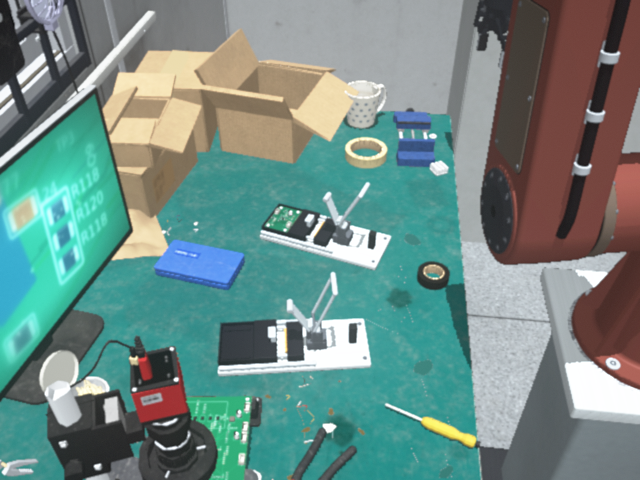

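The board dock is near scene (380,300) and side (325,235), with its carriage pointing away from the robot. The loop is the leaning wire with its tip at scene (336,246), and the lever is the flat strip near (378,258). I'll zoom in on both.

Run:
```python
import cv2,numpy as np
a=cv2.imread("pics/scene0.png")[232:364,290:472]; b=cv2.imread("pics/side0.png")[175:275,255:397]
a=cv2.resize(a,None,fx=4,fy=4,interpolation=cv2.INTER_CUBIC);b=cv2.resize(b,None,fx=5,fy=5,interpolation=cv2.INTER_CUBIC)
cv2.imwrite("pics/a.png",a);cv2.imwrite("pics/b.png",b)
```

```text
(no output)
```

View pics/a.png

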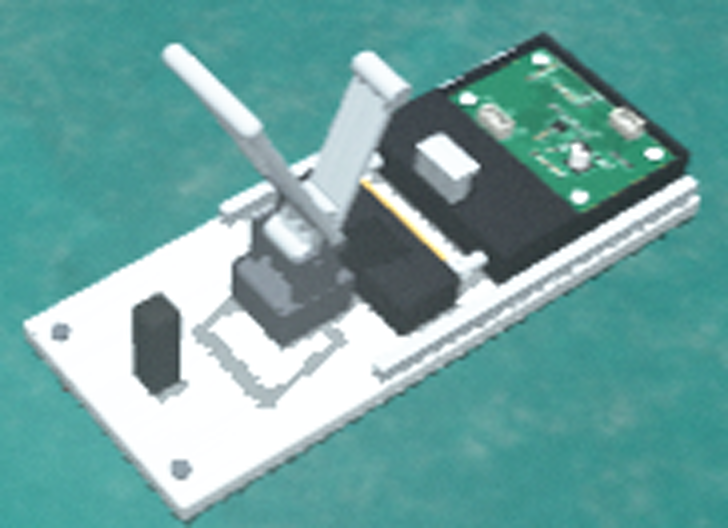

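View pics/b.png

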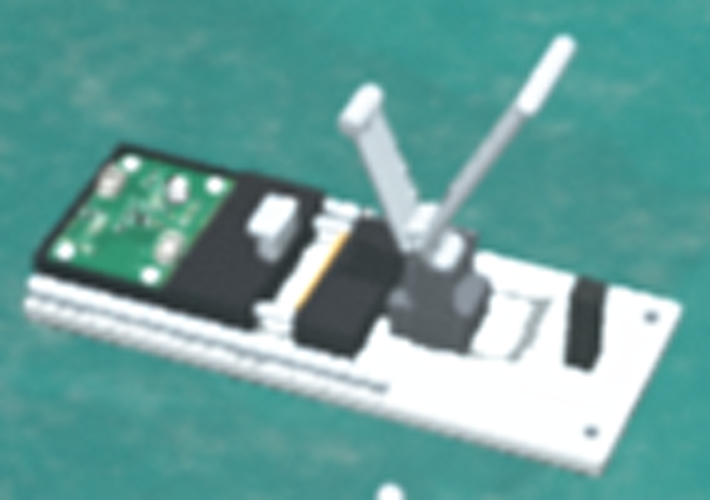

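Bar ends appear at crop-a (173,52) and (255,128), and at crop-b (565,45) and (530,105). The keeper is the light block at a (445,165). Next I'll triangulate these and take the dock axes from the plate corners.

```bash
cat > h.py <<'E'
import numpy as np
from bench import robot,camera_info
from scipy.spatial.transform import Rotation as R
def ray(n,uv):
    c=camera_info(n);T=c["cam_to_world"];d=T[:3,:3]@np.linalg.solve(c["K"],[*uv,1]);return T[:3,3],d/np.linalg.norm(d)
def onz(n,uv,z):
    o,d=ray(n,uv);return o+d*(z-o[2])/d[2]
def tri(a,b):
    (o,d),(p,e)=ray("scene",a),ray("side",b)
    s=np.linalg.lstsq(np.c_[d,-e],p-o,rcond=None)[0];x,y=o+d*s[0],p+e*s[1];return (x+y)/2,np.linalg.norm(x-y)
A=lambda u,v:(290+u/4-.4,232+v/4-.4)
B=lambda u,v:(255+u/5-.4,175+v/5-.4)
def move(target,yaw,rp=(np.pi,0)):
    s=robot.get_state();r0=R.from_euler("xyz",s["tool_rot"]);r1=R.from_euler("xyz",[*rp,yaw])
    print("d cm",np.round(r0.inv().apply(np.array(target)-s["eef_pos"])*100,2),"rot",np.round(np.degrees((r0.inv()*r1).as_rotvec())/10,3),"pos",s["eef_pos"].round(4),"F",s["wrist_force"].round(1),"t",s["clock"])
E
python3 - <<'E'
from h import *
np.set_printoptions(precision=4,suppress=True)
print("corners scene",[onz("scene",A(*p),.01) for p in((25,323),(187,512))])
print("corners side",[onz("side",B(*p),.01) for p in((683,305),(603,462),(25,300))])
print("far scene",onz("scene",A(697,200),.01))
for k,a,b in[("barL",(173,52),(567,43)),("barR",(255,128),(530,107)),("levL",(362,62),(372,93)),("levR",(402,92),(350,120)),
 ("rest",(157,300),(590,285)),("hole1",(60,332),(652,317)),("hole2",(181,469),(592,432)),("keeperNearL",(420,143),(295,200)),("keeperNearR",(440,176),(283,228))]:
    print(k,*tri(A(*a),B(*b)))
E
```

```text
corners scene [array([ 0.4702, -0.1119,  0.01  ]), array([ 0.4426, -0.2085,  0.01  ])]
corners side [array([ 0.4411, -0.21  ,  0.01  ]), array([ 0.4684, -0.1133,  0.01  ]), array([ 0.7044, -0.1817,  0.01  ])]
far scene [ 0.6757 -0.2723  0.01  ]
barL [ 0.4917 -0.1644  0.1645] 0.003267662027296518
barR [ 0.5077 -0.1819  0.125 ] 0.0047933686388795275
levL [ 0.5646 -0.1883  0.1188] 0.0029861881053598227
levR [ 0.5752 -0.1974  0.1   ] 0.0006066590112894077
rest [ 0.4793 -0.1654  0.0539] 0.0017297991057199221
hole1 [ 0.4521 -0.1482  0.0527] 0.00471813953226769
hole2 [ 0.4759 -0.1774 -0.0314] 0.005224138234238537
keeperNearL [ 0.5955 -0.1964  0.0587] 0.002406349964422637
keeperNearR [ 0.6016 -0.2025  0.0397] 0.0014663755487012708
```

Run:
```python
from h import *
np.set_printoptions(precision=4,suppress=True)
c1=np.array([.4694,-.1126]);c2=np.array([.4418,-.2092])
f=onz("scene",A(697,200),.01)[:2]; g=onz("side",B(25,300),.01)[:2]
print(f,g,np.degrees([np.arctan2(*(f-c2)[::-1]),np.arctan2(*(g-c1)[::-1]),np.arctan2(-(c1-c2)[0],(c1-c2)[1])]))
yaw=-.27;ex=np.array([np.cos(yaw),np.sin(yaw)]);ey=np.array([-ex[1],ex[0]]);m=(c1+c2)/2
for k,a,b in[("barL",(173,52),(530,107)),("barR",(255,128),(567,43)),("levL",(362,62),(350,120)),("levR",(402,92),(372,93)),
 ("hole1",(60,332),(592,432)),("hole2",(181,469),(652,317)),("restNear",(157,300),(590,285)),("keepL",(420,143),(262,215)),("keepR",(445,163),(283,228)),("keepTop farR",(472,165),(297,200))]:
    p,e=tri(A(*a),B(*b));q=p[:2]-m;print(k,p,e,"dock",q@ex,q@ey)
```

```text
[ 0.6757 -0.2723] [ 0.7044 -0.1817] [-15.1012 -16.3969 -15.9454]
barL [ 0.5049 -0.1522  0.1452] 0.0006547266114953431 dock 0.04519273351748913 0.02156342081127932
barR [ 0.494  -0.1935  0.1455] 0.0005986596467004786 dock 0.045666117045937926 -0.021164182004552667
levL [ 0.5725 -0.1832  0.1094] 0.0024787618260401303 dock 0.11862399401934452 0.009663302479979027
levR [ 0.5671 -0.2023  0.1097] 3.974350807598363e-05 dock 0.1185396019862613 -0.01014481536320944
hole1 [ 0.4733 -0.1263  0.013 ] 0.00023674340580992072 dock 0.007859511911383895 0.03811306718481082
hole2 [ 0.4533 -0.1973  0.0131] 0.00015859243340205862 dock 0.007549075036826851 -0.03572141157918293
restNear [ 0.4793 -0.1654  0.0539] 0.0017297991057199221 dock 0.02402755598918264 0.002014440288674999
keepL [ 0.606  -0.1928  0.0506] 0.00830385765858852 dock 0.15340228868324868 0.009398397418545323
keepR [ 0.6031 -0.2014  0.0424] 0.0031056416635424086 dock 0.15299634434724638 0.00033766748823350207
keepTop farR [ 0.6002 -0.2127  0.0495] 0.006651522374104886 dock 0.15320539255026508 -0.0113047488449853
```

```bash
cat >> h.py <<'E'
yaw=-.275;ex=np.array([np.cos(yaw),np.sin(yaw)]);ey=np.array([-ex[1],ex[0]]);m=np.array([.4556,-.1609])
def go(X,z,Y=0,tilt=0):  # dock coords, tool down, tool x = -dock x
    move([*(m+X*ex+Y*ey),z],yaw+np.pi)
    s=robot.get_state();q=s["eef_pos"][:2]-m;print("now dock X,Y,z",np.round([q@ex,q@ey,s["eef_pos"][2]],4),"q",s["qpos"].round(2))
E
python3 -c "
from h import *
go(0.005,.2)"
```

```text
d cm [ 34.78 -25.71   3.1 ] rot [-1.000e-03 -9.000e-03 -1.391e+01] pos [ 0.2549 -0.5428  0.2306] F [ 0.3 -0.4  0.1] t 0.1
now dock X,Y,z [-0.0895 -0.4221  0.2306] q [-1.35  0.1   0.1   1.56 -0.    1.35]
```

>>> {"method": "move_arm", "body": {
  "motion": "5 -3.7 0 0 0 -1; 10 -7.4 0 0 0 -2; 15 -11 0 0 0 -3; 20 -14.8 0 0 0 -4; 25 -18.5 0 0 0 -5",
  "grip": 1
}}

```text
clock: 0.72
eef_pos: [0.4031, -0.2676, 0.2311]
tool_rot: [3.142, -0.0, 1.317]
wrist_force: [1.3, 0.1, -0.1]
finger_gap: 0.004
finger_force: 0.0
```

```bash
python3 -c "
from h import *
go(0.005,.2)"
```

```text
d cm [11.63  2.9   3.11] rot [ 0.    -0.    -8.879] pos [ 0.4031 -0.2676  0.2311] F [ 1.3  0.1 -0.1] t 0.725
now dock X,Y,z [-0.0215 -0.1169  0.2311] q [-0.86 -0.25 -0.24  1.58  0.    0.97]
```

>>> {"method": "move_arm", "body": {
  "motion": "4 1 0 0 0 -1; 8 2 0 0 0 -2; 11.6 2.9 0 0 0 -3; 11.6 2.9 0 0 0 -4; 11.6 2.9 0 0 0 -5"
}}

```text
clock: 1.35
eef_pos: [0.4605, -0.1641, 0.2309]
tool_rot: [-3.141, -0.001, 2.191]
wrist_force: [-0.6, 0.7, 0.7]
finger_gap: -0.001
finger_force: 0.0
```

>>> {"method": "move_arm", "body": {
  "motion": "0 0 0 0 0 -1; 0 0 0 0 0 -2; 0 0 0 0 0 -3; 0 0 0 0 0 -3.84; 0 0 0 0 0 -3.84"
}}

```text
clock: 1.98
eef_pos: [0.4603, -0.1647, 0.231]
tool_rot: [3.142, -0.0, 2.853]
wrist_force: [-0.3, 1.7, -0.6]
finger_gap: -0.005
finger_force: 0.0
```

```bash
python3 -c "
from h import *
go(0.01,.128)"
```

```text
d cm [-0.45  0.25 10.3 ] rot [ 0.001 -0.003 -0.076] pos [ 0.4603 -0.1647  0.231 ] F [-0.3  1.7 -0.6] t 1.975
now dock X,Y,z [ 0.0055 -0.0024  0.231 ] q [-0.61 -0.24 -0.23  1.58 -0.   -0.32]
```

>>> {"method": "move_arm", "body": {
  "motion": "0 0.2 5 0 0 -0.07; 0 0.2 10.2 0 0 -0.07; 0 0.2 10.2 0 0 -0.07"
}}

```text
clock: 2.35
eef_pos: [0.4585, -0.1612, 0.1256]
tool_rot: [3.139, -0.007, 2.864]
wrist_force: [0.0, 0.2, 0.1]
finger_gap: 0.002
finger_force: 0.0
```

```bash
python3 -c "
from h import *
from bench import snapshot
import cv2
p=[cv2.resize(snapshot('scene')[0][200:364,280:472,::-1],None,fx=2,fy=2),cv2.resize(snapshot('side')[0][120:284,245:437,::-1],None,fx=2,fy=2)]
cv2.imwrite('pics/c.png',np.hstack(p))
go(0.09,.128)"
```

```text
d cm [-8.4   0.07  0.28] rot [-0.002  0.003 -0.011] pos [ 0.4612 -0.1631  0.1307] F [ 0.5 -0.4  1.3] t 2.45
now dock X,Y,z [ 0.006  -0.0006  0.1307] q [-0.61 -0.24 -0.41  1.39 -0.   -0.33]
```

View pics/c.png

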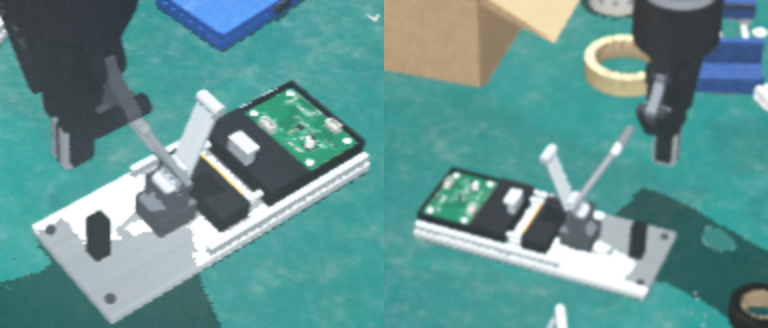

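The finger is behind the bar, on the robot side, and the loop is untouched. Next I'll push slowly forward.

>>> {"method": "move_arm", "body": {
  "motion": "-1.2 0 0.2 0 0 0; -2.4 0 0.2 0 0 0; -3.4 0 0.2 0 0 0; -4.4 0 0.2 0 0 0; -5.2 0 0.2 0 0 0"
}}

```text
clock: 3.08
eef_pos: [0.5118, -0.1774, 0.1279]
tool_rot: [-3.141, 0.001, 2.866]
wrist_force: [-0.5, 0.1, 0.1]
finger_gap: -0.004
finger_force: 0.0
```

>>> {"method": "move_arm", "body": {
  "motion": "-0.8 0 0 0 0 0; -1.6 0 0 0 0 0; -2.4 0 0 0 0 0; -3.2 0 0 0 0 0; -3.2 0 0 0 0 0"
}}

```text
clock: 3.7
eef_pos: [0.5422, -0.1858, 0.1272]
tool_rot: [-3.142, -0.0, 2.867]
wrist_force: [-0.2, -0.2, -0.6]
finger_gap: -0.001
finger_force: 0.0
```

```bash
python3 -c "
from h import *
from bench import snapshot
import cv2
p=[cv2.resize(snapshot('scene')[0][200:364,280:472,::-1],None,fx=2,fy=2),cv2.resize(snapshot('side')[0][120:284,245:437,::-1],None,fx=2,fy=2)]
cv2.imwrite('pics/d.png',np.hstack(p))
go(0.09,.18)"
```

```text
d cm [-0.04  0.04 -5.28] rot [-0.    -0.002  0.   ] pos [ 0.5417 -0.1856  0.1272] F [-1.  -0.6 -0.2] t 3.8
now dock X,Y,z [ 0.0896 -0.0004  0.1272] q [-0.56  0.03 -0.17  1.37 -0.   -0.28]
```

View pics/d.png

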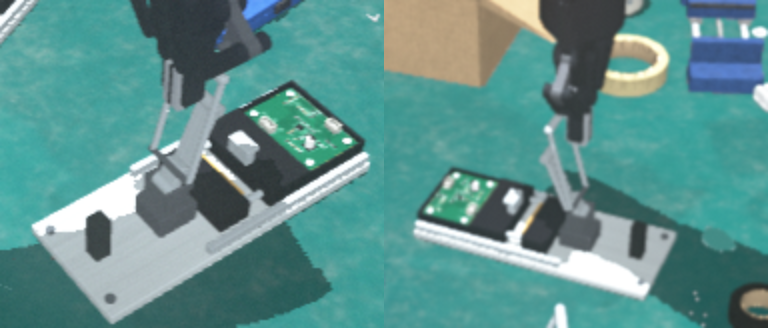

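The loop is now about upright, still resting ahead of the finger, so I'll push further.

>>> {"method": "move_arm", "body": {
  "motion": "-0.8 0 0 0 0 0; -1.6 0 0 0 0 0; -2.4 0 0 0 0 0; -3 0 0 0 0 0; -3 0 0 0 0 0"
}}

```text
clock: 4.42
eef_pos: [0.571, -0.194, 0.1272]
tool_rot: [-3.142, -0.0, 2.867]
wrist_force: [-0.2, -0.6, -0.1]
finger_gap: 0.001
finger_force: 0.0
```

```bash
python3 -c "
from h import *
from bench import snapshot
import cv2
p=[cv2.resize(snapshot('scene')[0][200:364,280:472,::-1],None,fx=2,fy=2),cv2.resize(snapshot('side')[0][120:284,245:437,::-1],None,fx=2,fy=2)]
cv2.imwrite('pics/e.png',np.hstack(p))
go(0.09,.18)"
```

```text
d cm [ 2.97  0.04 -5.28] rot [-0.    -0.002  0.   ] pos [ 0.5706 -0.1938  0.1272] F [ 0.5 -0.5  0. ] t 4.525
now dock X,Y,z [ 0.1196 -0.0004  0.1272] q [-0.54  0.12 -0.08  1.38 -0.   -0.27]
```

View pics/e.png

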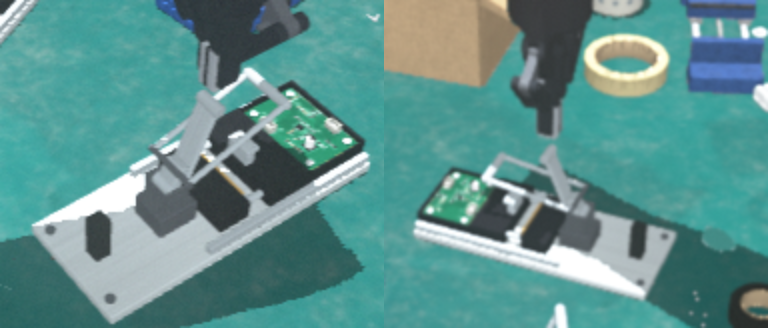

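The loop is falling forward, caught mid-fall. I'll lift the finger and move to the carriage side of the lever.

>>> {"method": "move_arm", "body": {
  "motion": "0 0 -3 0 0 0; -2 0 -3 0 0 0; -3.8 0 -3 0 0 0; -3.8 0 -3 0 0 0"
}}

```text
clock: 5.03
eef_pos: [0.6075, -0.2043, 0.157]
tool_rot: [-3.142, -0.0, 2.867]
wrist_force: [0.7, -1.0, -1.7]
finger_gap: -0.002
finger_force: 0.0
```

```bash
python3 -c "
from h import *
from bench import snapshot
import cv2
p=[cv2.resize(snapshot('scene')[0][232:364,290:472,::-1],None,fx=2.1,fy=2.1,interpolation=2),cv2.resize(snapshot('side')[0][170:280,245:397,::-1],None,fx=2.52,fy=2.52,interpolation=2)]
h=min(i.shape[0] for i in p);p=np.hstack([i[:h] for i in p]);print(p.shape)
cv2.imwrite('pics/f.png',p)
go(0.155,.095)"
```

```text
(277, 765, 3)
d cm [0.21 0.04 6.21] rot [ 0.    -0.005  0.001] pos [ 0.6067 -0.2039  0.1571] F [-0.4 -0.3  0.8] t 5.125
now dock X,Y,z [ 0.1571 -0.0004  0.1571] q [-0.53  0.23  0.1   1.44 -0.   -0.25]
```

View pics/f.png

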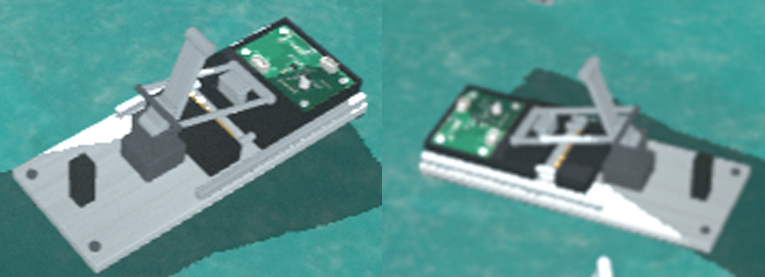

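The loop bar now lies behind the keeper in both views. I'll lower in front of the lever and push.

>>> {"method": "move_arm", "body": {
  "motion": "0.2 0 3 0 0 0; 0.2 0 6 0 0 0; 1.2 0 6 0 0 0; 2.2 0 6 0 0 0; 3.2 0 6 0 0 0"
}}

```text
clock: 5.75
eef_pos: [0.5775, -0.1962, 0.1001]
tool_rot: [-3.14, 0.005, 2.867]
wrist_force: [3.7, -1.1, 3.5]
finger_gap: 0.001
finger_force: 1.9
```

```bash
python3 -c "
from h import *
go(0.1035,.098)"
```

```text
d cm [2.34 0.09 0.2 ] rot [-0.006  0.03  -0.   ] pos [ 0.5775 -0.1962  0.1001] F [ 3.7 -1.1  3.5] t 5.75
now dock X,Y,z [ 0.1269 -0.0009  0.1001] q [-0.54  0.14 -0.1   1.32  0.   -0.27]
```

>>> {"method": "move_arm", "body": {
  "motion": "1.1 0 0 0 0 0; 2.1 0 -0.1 0 0 0; 2.9 0 -0.2 0 0 0; 3.6 0 -0.2 0 0 0; 3.6 0 -0.2 0 0 0"
}}

```text
clock: 6.38
eef_pos: [0.5411, -0.1855, 0.099]
tool_rot: [3.142, -0.001, 2.866]
wrist_force: [-0.6, -0.7, 0.7]
finger_gap: -0.003
finger_force: 0.1
```

```bash
python3 -c "
from h import *
go(0.0746,.0969)"
```

```text
d cm [1.44 0.04 0.21] rot [ 0.    -0.006 -0.001] pos [ 0.5411 -0.1855  0.099 ] F [-0.6 -0.7  0.7] t 6.375
now dock X,Y,z [ 0.089  -0.0004  0.099 ] q [-0.56  0.04 -0.21  1.32 -0.   -0.28]
```

>>> {"method": "move_arm", "body": {
  "motion": "0.7 0 0.1 0 0 0; 1.5 0 0.2 0 0 0; 2.1 0 0.5 0 0 0; 2.8 0 0.9 0 0 0; 2.8 0 0.9 0 0 0"
}}

```text
clock: 7.0
eef_pos: [0.5144, -0.178, 0.0901]
tool_rot: [-3.141, -0.001, 2.867]
wrist_force: [2.0, -1.0, 0.5]
finger_gap: -0.003
finger_force: 0.9
```

```bash
python3 -c "
from h import *
from bench import snapshot
import cv2
p=[cv2.resize(snapshot('scene')[0][232:364,290:472,::-1],None,fx=2.1,fy=2.1,interpolation=2),cv2.resize(snapshot('side')[0][170:280,245:397,::-1],None,fx=2.52,fy=2.52,interpolation=2)]
h=min(i.shape[0] for i in p);p=np.hstack([i[:h] for i in p])
cv2.imwrite('pics/g.png',p)
go(0.0506,.0806)"
```

```text
d cm [1.07 0.04 0.95] rot [-0.    -0.006 -0.001] pos [ 0.5145 -0.178   0.0901] F [ 0.6 -0.3  1. ] t 7.1
now dock X,Y,z [ 0.0613 -0.0004  0.0901] q [-0.57 -0.04 -0.31  1.31 -0.   -0.3 ]
```

View pics/g.png

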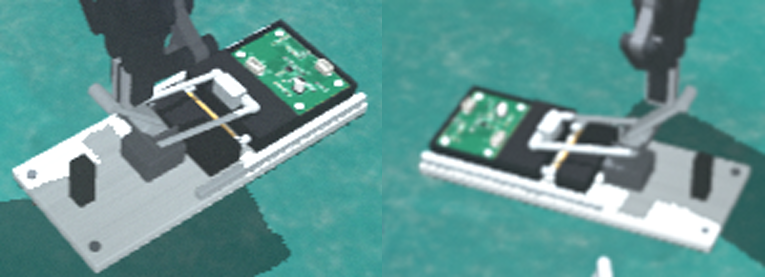

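The lever is at roughly 45° and the loop is still round the keeper, so I'll continue down.

>>> {"method": "move_arm", "body": {
  "motion": "0.6 0 0.5 0 0 0; 1.1 0 1 0 0 0; 1.5 0 1.6 0 0 0; 1.9 0 2.2 0 0 0; 1.9 0 2.2 0 0 0"
}}

```text
clock: 7.72
eef_pos: [0.4957, -0.1724, 0.0672]
tool_rot: [3.141, -0.002, 2.866]
wrist_force: [0.0, -0.2, -0.3]
finger_gap: 0.002
finger_force: 0.0
```

```bash
python3 -c "
from h import *
go(0.034,.0545)"
```

```text
d cm [0.77 0.02 1.27] rot [ 0.003 -0.011 -0.001] pos [ 0.4957 -0.1724  0.0672] F [ 0.  -0.2 -0.3] t 7.725
now dock X,Y,z [ 0.0417 -0.0002  0.0672] q [-0.58 -0.09 -0.39  1.27 -0.   -0.31]
```

>>> {"method": "move_arm", "body": {
  "motion": "0.4 0 0.6 0 0 0; 0.7 0 1.1 0 0 0; 0.7 0 1.3 0 0 0; 0.7 0 1.5 0 0 0; 0.7 0 1.5 0 0 0"
}}

```text
clock: 8.35
eef_pos: [0.4895, -0.1709, 0.0543]
tool_rot: [-3.141, -0.001, 2.867]
wrist_force: [-6.7, 3.8, 12.2]
finger_gap: 0.002
finger_force: 6.0
```

```bash
python3 -c "
from h import *
go(0.034,.12)"
```

```text
d cm [ 0.14  0.04 -6.57] rot [-0.002 -0.004  0.001] pos [ 0.4895 -0.1709  0.0543] F [-6.7  3.8 12.2] t 8.35
now dock X,Y,z [ 0.0354 -0.0004  0.0543] q [-0.59 -0.1  -0.43  1.24 -0.   -0.31]
```

The lever is on its rest at z=0.0543, with about 12 N pressing down. I'll retract and check.

>>> {"method": "move_arm", "body": {
  "motion": "0 0 -2 0 0 0; 0 0 -6 0 0 0; 0 0 -11 0 0 0; 5 0 -14 0 0 0; 5 0 -14 0 0 0"
}}

```text
clock: 8.98
eef_pos: [0.4417, -0.1578, 0.1969]
tool_rot: [-3.139, 0.005, 2.866]
wrist_force: [1.3, -0.6, -0.5]
finger_gap: -0.002
finger_force: 0.0
```

```bash
python3 -c "
from h import *
from bench import snapshot
import cv2
p=[cv2.resize(snapshot('scene')[0][232:364,290:472,::-1],None,fx=2.1,fy=2.1,interpolation=2),cv2.resize(snapshot('side')[0][170:280,245:397,::-1],None,fx=2.52,fy=2.52,interpolation=2)]
h=min(i.shape[0] for i in p);p=np.hstack([i[:h] for i in p])
cv2.imwrite('pics/h.png',p)
go(0.034,.12)"
```

```text
d cm [-4.77  0.07  7.37] rot [-0.003  0.01  -0.002] pos [ 0.4421 -0.1578  0.1936] F [-0.5  0.7 -0.6] t 9.075
now dock X,Y,z [-0.0138 -0.0007  0.1936] q [-0.62 -0.31 -0.36  1.52  0.   -0.35]
```

View pics/h.png

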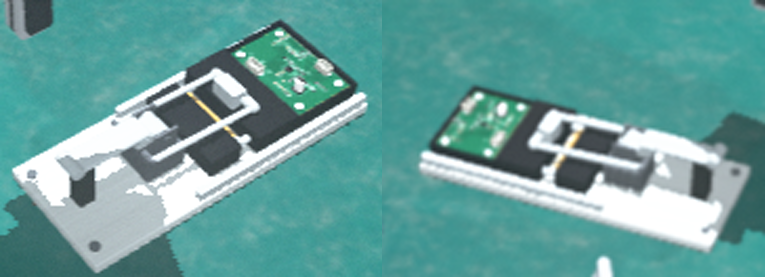

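The lever lies flat on the rest and the loop is round the keeper. One check remains: whether the board shifted about 5 mm.

Run:
```python
from h import *
from bench import snapshot
import cv2
for n,(u0,u1,v0,v1) in {"scene":(395,475,230,295),"side":(255,305,195,240)}.items():
    r=[]
    for im in(cv2.imread(f"pics/{n}0.png"),snapshot(n)[0][:,:,::-1]):
        h=cv2.cvtColor(np.ascontiguousarray(im[v0:v1,u0:u1]),cv2.COLOR_BGR2HSV)
        M=cv2.inRange(h,(55,90,40),(78,255,255));M=cv2.morphologyEx(M,cv2.MORPH_OPEN,np.ones((2,2)))
        _,lab,st,c=cv2.connectedComponentsWithStats(M);i=1+st[1:,4].argmax()
        p=onz(n,c[i]+[u0,v0],.03)[:2]-m;r.append([p@ex,p@ey,st[i,4]])
    print(n,np.round(r,4).tolist())
```

```text
Traceback (most recent call last):
ValueError: attempt to get argmax of an empty sequence
```

Run:
```python
from h import *
from bench import snapshot
import cv2
for n,(u0,u1,v0,v1) in {"scene":(395,475,230,295),"side":(255,320,195,240)}.items():
    a=cv2.imread(f"pics/{n}0.png");b=np.ascontiguousarray(snapshot(n)[0][:,:,::-1])
    uv={"scene":(434,262),"side":(283,217)}[n]; x,y=uv
    g=[cv2.cvtColor(i,cv2.COLOR_BGR2GRAY) for i in(a,b)]
    t=g[0][y-11:y+12,x-13:x+14];t=cv2.resize(t,None,fx=4,fy=4,interpolation=2)
    s=cv2.resize(g[1][y-21:y+22,x-23:x+24],None,fx=4,fy=4,interpolation=2)
    _,v,_,l=cv2.minMaxLoc(cv2.matchTemplate(s,t,cv2.TM_CCOEFF_NORMED))
    d=np.array(l)/4-10; p=onz(n,np.array(uv)+d,.03)-onz(n,uv,.03);print(n,v,d,"dock mm",1e3*p[:2]@ex,1e3*p[:2]@ey)
```

```text
scene 0.9199836254119873 [-2.25  1.25] dock mm -4.60172771435812 0.035257064772102664
side 0.9661944508552551 [2.25 0.5 ] dock mm -4.909542151373187 -0.266817194380097
```

The carriage has been drawn in about 4.8 mm and is staying there, so I'll hand in.

```bash
python3 -c "
from bench import robot
print(robot.sign_off())"
```

```text
the job is handed in; nothing more can be done
None
```

The board dock is clamped: its loop is over the keeper, its lever lies fully down and its carriage is drawn in about 4.8 mm; I left the empty dock alone and handed the job in after about 9 s of the 38 s allowed.

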